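Tare the kitchen scale with the measuring scoop

TASK

Get the dial scale ready for weighing with the measuring scoop: first lift the egg cup off the scale's pan and stand it upright on the round cork coaster, then take the measuring scoop (the one with the cup, not the flat turner) off its hook and stand it upright in the middle of the pan. Last, with the scoop standing there on its own, turn the dial's knurled bezel until its zero triangle stands right at the tip of the pointer. Leave everything else where it is.

Things in the scene. Friction and masses are not known exactly. Their poses are not given: they have to be found in the camera images.
- dial_centre (a point): White dial scale, fixed: 225 x 150 mm, 84 mm high, steel pan on its rear half; its front half is a face sloping 30 deg down to the scale's front (local -x). This point: centre of the dial on that face, 52 mm above the shelf. Axes of the scale: x from the dial to the pan, z up; the face's outward normal is (-0.5, 0, 0.866).
- bezel_zero (a point): Zero triangle (black, pointing inwards) on the knurled aluminium bezel: a drum 64 mm in diameter, 20 mm proud of the sloping face round dial_centre, gripped across its diameter with the tool square to the face. Point 26 mm from the drum's axis, at its top. x: radially outwards; z: outward normal of the face.
- pointer_tip (a point): Tip of the dark steel pointer inside the bezel, 24 mm from the drum's axis; it cannot be touched. x: from the axis to the tip; z: outward normal of the face. The pointer turns clockwise with the load on the pan (about 1.3 rad per 100 g).
- scale_bezel (a joint): Angle of the bezel, rad, growing clockwise as seen facing the dial; 0 with the zero triangle at the top of the dial (towards the pan); turns stiffly from -0.95 to 2.3 and stays where it is left.
- scale_pointer (a joint): Angle of the pointer, rad, same sense and origin as scale_bezel: 0 = pointing at the top with an empty pan. The dial reads zero when both joints are equal.
- pan_top (a point): Centre of the top of the flat round steel pan, 116 mm in diameter, 5 mm thick, 105 mm above the shelf when empty; it is sprung and sinks up to 14 mm under load (about 6.5 mm per 100 g). Axes of the scale. It lies 117 mm behind (+x of) dial_centre. Behind the scale, at x = 0.81 to 0.84 m, stands a fixed white bottle warmer, 136 mm in diameter, 120 mm tall.
- egg_cup: White ceramic egg cup, loose, 66 mm tall; foot 42 mm in diameter, bowl 48 mm in diameter from 34 mm up to the rim; 60 to 100 g. At the start it stands on the pan. Origin: centre of its underside; z up.
- coaster: Round cork coaster, fixed, 90 mm in diameter, 6 mm thick, left or right of the scale. Origin: centre of its underside.
- hook_rail: Chrome hook rail, fixed, left or right of the scale: bar along local y, 170 mm above the shelf, on posts at y = +-100 mm; two hooks of 6 mm wire at y = +-50 mm reach out to local -x, dip 4 mm at x = -30 mm and rise to tips at x = -54 mm, top 178 mm up. Origin: on the shelf below the bar's middle.
- scoop: Steel measuring scoop, loose, 60 to 110 g, hanging from one hook: flat-bottomed cup 50 mm in diameter, 36 mm tall; its swan-neck handle leaves the rim at local +x and stands upright over the cup's centre, top 150 mm above the underside. Origin: centre of the cup's underside, 25 mm above the shelf as it hangs; z along the handle.
- scoop_grip (a point): Where to grip the scoop from above: on its axis, 135 mm above its underside, in the flat eye that ends the handle (106 to 150 mm up, 20 mm wide along local y, 4 mm thick along x, opening 12 mm wide from 110 to 144 mm). The hook passes through along x: lift it 17 mm (it is free of the tip from 9 mm and catches below at 28 mm), then draw off 60 mm to local -x.
- turner: Flat slotted steel turner, loose, 150 mm long, blade 52 mm wide, hanging from the other hook, same eye. Leave it. Origin: lowest point of the blade; z along the handle.
- bottle_tall: Closed polypropylene bottle, 170 mm tall, 64 mm in diameter; bystander. Origin: centre of underside.
- bottle_mid: Closed polypropylene bottle, 135 mm tall, 64 mm in diameter; bystander. Origin: centre of underside.
- bottle_small: Closed polypropylene bottle, 100 mm tall, 58 mm in diameter; bystander in front of the scale, to the left. Origin: centre of underside.
- brush_holder: Green bottle brush holder with its brush, 211 mm tall, foot 88 mm in diameter; bystander. Origin: centre of underside.
- jar: White lidded jar, 75 mm tall, 68 mm in diameter; bystander in front of the scale, to the right. Origin: centre of underside.
There are look-alikes about, which are no part of the job. What is meant by the coaster is not yellow, and is the larger of those in its own colour. What is shaped like the scoop but orange or red is not meant.

How it is judged (in metres and radians):
On the way, in this order (a step that is already met when the one before it is completed fails the run):
1. the egg cup stands upright on the coaster, released (horizontal distance between egg_cup and coaster below 0.03 m and height (world z) of egg_cup below 0.012 m and angle between egg_cup's own z axis and vertical below 0.15 rad and linear speed of egg_cup below 0.03 m/s and contact force between the fingers and egg_cup below 0.1 N), for 0.2 s.
2. the scoop stands upright on the pan, released (horizontal distance between scoop and pan_top below 0.04 m and z of scoop in the frame of pan_top between -0.006 and 0.006 m and angle between scoop's own z axis and vertical below 0.15 rad and linear speed of scoop below 0.03 m/s and contact force between the fingers and scoop below 0.1 N), for 0.2 s.
3. with the scoop on the pan, the bezel's zero stands at the pointer (all of step 2 and angle between the x axis of bezel_zero and the x axis of pointer_tip, either way round below 0.1 rad), for 0.2 s.
At the end, for the whole second after the job is handed in: The egg cup stands upright on the coaster (centres within 30 mm), the scoop stands upright on the pan (within 40 mm of its centre), both at rest and released, and the bezel's zero is within 0.10 rad (half a division) of the pointer (all of step 1 and all of step 3 and velocity of joint scale_bezel between -0.05 and 0.05 rad/s); the robot touches nothing.
It fails at once if a bottle, the brush holder or the jar is moved more than 40 mm or tipped (distance of any of bottle_tall, bottle_mid, bottle_small, brush_holder, jar from where it was at the start of the episode above 0.04 m or angle between any of bottle_tall, bottle_mid, bottle_small, brush_holder, jar's own z axis and vertical above 0.5 rad).
It fails at once if the turner is knocked off or moved more than 60 mm (distance of turner from where it was at the start of the episode above 0.06 m).
It fails at once if the egg cup is tipped over (angle between egg_cup's own z axis and vertical above 0.8 rad).
It fails at once if the scoop falls on its side (angle between scoop's own z axis and vertical above 1 rad).
It also fails if it takes over 72 s, if anything falls off the work surface, if the arm or the gripper's body presses on something with over 40 N, if the wrist force passes 120 N, or if a joint passes its speed limit or range.

ROBOT

A 6-joint arm with a two-finger parallel gripper is mounted at the origin on the work surface. World frame = base frame: x ahead of the robot, y to its left, z up, the work surface at z = 0. Lengths are in mm, angles in rad, forces in N, time in s.
With the tool pointing down it reaches from about 350 to 775 mm from the base axis. Payload 7.3 kg.
Tool frame: the origin (TCP) lies between the finger pads; the fingertips stand 8 mm ahead of it and the grasp point (between the pads) lies 11 mm behind it; y points along the fingers, z is the direction in which the jaws open and shut, and the axes are right-handed (so a half turn about y gives the same grasp; the last joint's range is limited). The gripper opens to 92 mm and grips with 3 to 60 N. Pads are 19 mm wide; open, the fingers measure 130 mm over their backs; the gripper's body (75 mm by 190 mm) begins 47 mm behind the grasp point.
Start: joints at [1.041, 0.342, 1.524, -0, 1.275, -0.146], TCP at [196.571, 486.83, 234.741] pointing down, gripper open.
Joint ranges: [-2.53, 2.53], [-0.77, 2.02], [0.04, 2.7], [-1, 4.14], [0.28, 2.66], [-3.11, 3.11]. Speed limits (rad/s): [2.57, 2.57, 3.14, 3.14, 3.14, 3.14].

INTERFACE

Orientations are given as [roll, pitch, yaw] about the fixed x, y, z axes, in that order (R = Rz(yaw) Ry(pitch) Rx(roll)).
In Python, from plant import bot, vision, job gives the robot as it stands. The module is installed in compiled form; this text tells all that it offers.
- The arm moves only by the tool arm_command, never from a script. Its argument "deltas" is a list of rows, each a list of 4 numbers: the shift along the tool's x, y, z in m, then the turn about the tool's y in degrees. In form: [[x, y, z, twist], ...]. A call has 1 to 5 rows; each row shifts and turns the commanded pose from where the row before left it, along the tool's axes as they then stand; what a row does not reach is not made up. A row lasts 1/10 s, in which the tool goes at most 50 mm and 8.59 degrees, less where a joint would pass 70% of its speed; a pose out of reach is approached as far as the arm can. A call is refused whole if a number of a shift passes 0.05 or a number of a turn 8.59, either way. A call with a gripper value outside its range is refused whole. "claw" is the closure in counts, from 0 (fully open) to 255 (shut), set as the call begins (left out, the last holds). The fingers move at their own pace and stop on an object; the grip force is fixed at half the most. Time passes only in rows, so rows that do not move let the fingers close. It gives the time, the measured TCP pose, the force and the opening at its end, in the units of the state.
- bot.get_obs(): the state, without advancing time (a new reading comes with each control period).
- vision.capture(name): name is "side" or "top"; returns a dict with "img" (480x640x3 uint8, red, green, blue), "camera_matrix" (3x3 intrinsics, pixels), "world_to_cam" (4x4, takes a point from world to camera coordinates). Camera axes: x right, y down, z forward; pixel columns grow to the right and rows downward; lengths in mm; the calibration is good to about 2 mm. A picture is of the moment at which its call begins. There is no depth.
- job.close_job(): hands the job in, once; it reports no verdict.
Trained networks look in a picture, given as the dict that the camera call returned (one of the last four; its "shot" number tells which), for a name from the list of things; names that differ only in an ending like _2 or _b are one class to them, and where a whole thing is asked for, a point or a joint stands for the part that bears it (a point fixed in the world has none). Each returns a list of dicts, best first, with "confidence" (0 to 1); they miss things now and then, are a little off and sometimes report something else, mostly with a low value. They report only what shows in the picture. A call takes as long as a camera call. They do not tell look-alikes from the thing itself.
- vision.find_in(picture, name): "xyz" ([x, y, z] in mm, in the coordinates of the camera as it stood for that picture, good to about 4 mm: the middle of the surface that is visible of it).
- vision.regions_of(picture, name): "mask" (480x640 bool, what is visible of it).
The state is a dict: "time": time; "joint_positions": joint angles; "dq": joint speeds; "tau": joint torques, N m; "tool_pos": TCP position; "tcp_rot": TCP orientation; "contact_force": force on the tool from outside, world axes, zero at the start; "moment": the same for the moment, N m; "grip_width": finger opening in mm.
Only numpy, scipy, OpenCV 4.12 (cv2) and the standard library are available. Lean on these libraries where they do the work, as an engineer would, in place of code of your own. Each camera call takes 0.05 s, during which the arm holds its last target. There are 200 camera calls.

## Working session

There is one attempt and no reset: what is moved stays moved. The work goes in short steps, Python scripts to look and compute and a tool call to move; the robot and the scene stay as the last step left them, time stands still between calls to the robot, and variables do not carry over. Pictures are saved under pics/ and viewed, about 8 in all and at most 12, crops included, and the job is handed in when it is done.

Besides the shell and the picture viewer there is one more tool, called after "Call:" as name(argument=value, ...) on one line, values as JSON. arm_command: Moves the arm, as the interface text tells. Its arguments: {"type":"object","properties":{"deltas":{"type":"array","items":{"type":"array","items":{"type":"number"}}},"claw":{"type":"number"}},"required":["deltas"]}

```bash
mkdir -p pics; ls
cat > h.py <<'E'
import numpy as np, cv2
from plant import bot, vision, job
from scipy.spatial.transform import Rotation as R
def w(p,x):
    T=np.array(p["world_to_cam"]);return (np.linalg.inv(T)@np.append(x,1))[:3]
def px(p,x):
    c=(np.array(p["world_to_cam"])@np.append(x,1))[:3];u=np.array(p["camera_matrix"])@c;return u[:2]/u[2]
def ray(p,uv,z):
    T=np.linalg.inv(np.array(p["world_to_cam"]));d=T[:3,:3]@np.linalg.inv(p["camera_matrix"])@[uv[0],uv[1],1];o=T[:3,3]
    return o+d*(z-o[2])/d[2]
E
python3 - <<'E'
from h import *
print(bot.get_obs())
for n in ("side","top"):
    p=vision.capture(n);cv2.imwrite(f"pics/{n}0.png",p["img"][:,:,::-1])
    print(n,np.linalg.inv(p["world_to_cam"])[:3].round(2).tolist(),np.array(p["camera_matrix"])[0])
    for k in ["dial_centre","bezel_zero","pointer_tip","pan_top","egg_cup","coaster","hook_rail","scoop","scoop_grip","turner","bottle_tall","bottle_mid","bottle_small","brush_holder","jar"]:
        for d in vision.find_in(p,k)[:4]:
            x=w(p,d["xyz"]);print(k,round(d["confidence"],2),x.round(),px(p,x).round())
E
```

```text
pics
{'time': 0.0, 'joint_positions': array([ 1.04100773e+00,  3.42705260e-01,  1.52502408e+00, -3.12570440e-05,
        1.27540290e+00, -1.46011369e-01]), 'dq': array([-0.00042959,  0.0006699 ,  0.00158863, -0.00084104, -0.00120433,
        0.00190579]), 'tau': array([ 1.61944776e-03, -4.31245422e+01, -2.44222802e+01,  7.18597183e-02,
        5.59482677e-02, -2.06335158e-04]), 'tool_pos': array([196.36197769, 486.46236949, 234.05155788]), 'tcp_rot': array([-1.57232388e+00,  1.94428081e-04, -3.83768256e-01]), 'contact_force': array([0.50886833, 0.75815375, 0.41652142]), 'moment': array([ 0.0283163 , -0.00235869,  0.00738841]), 'grip_width': 91.75944513645044}
side [[0.71, -0.37, 0.6, -30.36], [-0.7, -0.37, 0.6, -589.93], [-0.0, -0.85, -0.53, 604.47]] [466.59152794   0.         318.55963743]
dial_centre 0.81 [556.  -1.  60.] [320. 254.]
bezel_zero 0.86 [514.  29.  66.] [295. 254.]
egg_cup 0.92 [613.  38. 147.] [326. 203.]
coaster 0.89 [378. 316.  11.] [172. 249.]
coaster 0.82 [508. 303.   5.] [221. 233.]
coaster 0.81 [502. 194.   3.] [246. 251.]
coaster 0.58 [ 449. -287.   79.] [398. 
[... 1114 characters left out ...]
 10.] [194. 246.]
coaster 0.63 [503. 199.   4.] [238. 248.]
hook_rail 0.87 [ 491. -317.   12.] [455. 246.]
scoop 0.85 [ 471. -387.   45.] [490. 252.]
scoop 0.64 [ 365. -311.   17.] [457. 300.]
scoop 0.62 [ 268. -302.   14.] [455. 342.]
scoop_grip 0.96 [ 271. -306.   15.] [457. 341.]
scoop_grip 0.91 [ 366. -312.   18.] [457. 299.]
scoop_grip 0.71 [ 472. -384.   44.] [488. 252.]
scoop_grip 0.39 [507. 304.   8.] [194. 247.]
turner 0.54 [ 450. -282.   87.] [449. 261.]
bottle_tall 0.92 [712. 202. 113.] [228. 149.]
bottle_mid 0.69 [ 724. -200.   89.] [406. 142.]
bottle_small 0.88 [361. 149.  70.] [256. 307.]
brush_holder 0.64 [ 650. -388.   75.] [489. 173.]
jar 0.82 [ 375. -154.   80.] [392. 297.]
```

View pics/side0.png

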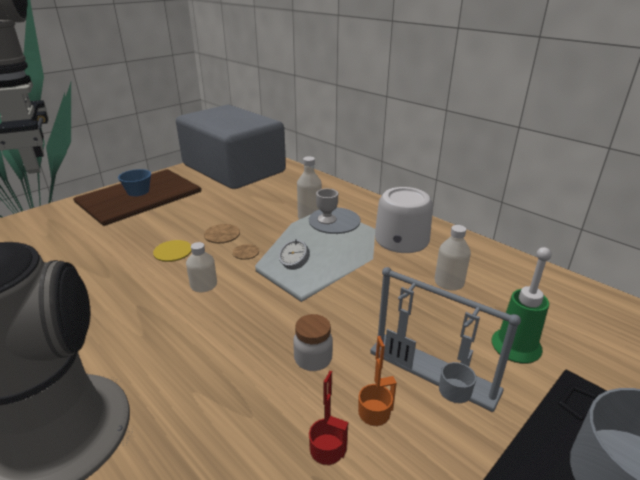

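View pics/top0.png

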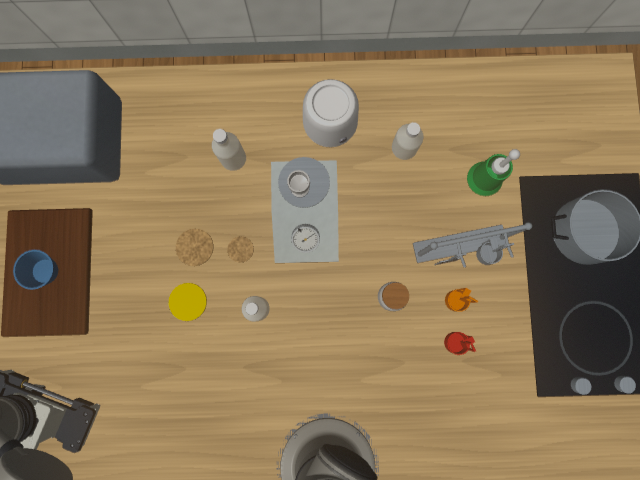

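The side view shows the steel scoop on the right-hand hook at (458,381) and the turner at (400,341). The orange cup at (376,403) and red cup at (327,440) are look-alikes. The coaster candidates are large brown (221,233), small brown (246,252) and yellow (172,250), so I choose the large brown one. The egg cup is at (326,203) on the pan.

Run:
```python
from h import *
S=vision.capture("side");p=vision.capture("top")
for P,nm in((p,"top"),(S,"side")):
  for k in ["dial_centre","scale_bezel","pan_top","egg_cup","coaster","hook_rail","scoop","turner"]:
    for d in vision.regions_of(P,k)[:3]:
        m=d["mask"].astype(np.uint8)
        c=max(cv2.findContours(m,0,2)[0],key=cv2.contourArea)
        print(nm,k,round(d["confidence"],2),m.sum(),[np.round(v,1) for v in cv2.minAreaRect(c)], np.round(c[:,0].mean(0)))
def crop(P,x,y,w_,h_,f): return cv2.resize(P["img"][y:y+h_,x:x+w_,::-1],None,fx=f,fy=f,interpolation=2)
a=crop(p,255,145,100,125,4);b=crop(p,405,210,135,70,4)[:, :400];
b=crop(p,410,210,125,70,3.2);c=crop(S,360,255,170,150,2.35)[:276]
r=np.zeros((500,800,3),np.uint8);r[:a.shape[0],:400]=a;r[:b.shape[0],400:400+b.shape[1]]=b;r[224:224+c.shape[0],400:400+c.shape[1]]=c[:, :400]
cv2.imwrite("pics/crop1.png",r)
```

```text
top dial_centre 0.71 6151 [array([304.2, 209.5]), array([105.1,  66.3]), np.float64(89.0)] [303. 195.]
top scale_bezel 0.97 665 [array([305., 238.]), array([28., 28.]), np.float64(90.0)] [305. 237.]
top pan_top 0.58 1597 [array([303.5, 182. ]), array([50.2, 50.2]), np.float64(45.0)] [304. 183.]
top egg_cup 0.68 460 [array([299. , 182.5]), array([24.7, 21.9]), np.float64(45.0)] [297. 182.]
top coaster 0.96 484 [array([240. , 249.5]), array([23., 24.]), np.float64(90.0)] [239. 249.]
top coaster 0.81 1170 [array([187.1, 302.2]), array([37.1, 38.5]), np.float64(63.4)] [189. 302.]
top coaster 0.75 1127 [array([194.5, 247. ]), array([36., 37.]), np.float64(90.0)] [196. 247.]
top hook_rail 0.87 2134 [array([474.4, 246.6]), array([ 34.1, 121.6]), np.float64(78.2)] [476. 241.]
top hook_rail 0.41 711 [array([393., 296.]), array([28., 30.]), np.float64(90.0)] [393. 296.]
top scoop 0.9 531 [array([459.1, 299.2]), array([23.5, 28.3]), np.float64(57.5)] [461. 299.]
top scoop 0.74 524 [array([459. , 343.5]), array([21., 30.]), np.float64(90.0)] [460. 343.]
top scoop 0.64 566 [array([492.3, 249.3]),
[... 1187 characters left out ...]
oat64(90.0)] [224. 232.]
side hook_rail 0.96 4243 [array([439.3, 339.3]), array([156.1, 100.4]), np.float64(20.2)] [461. 326.]
side hook_rail 0.66 686 [array([294.3, 254.3]), array([27.6, 29.7]), np.float64(45.0)] [294. 255.]
side scoop 0.89 1785 [array([461.2, 357.3]), array([35.3, 91.2]), np.float64(9.5)] [464. 351.]
side scoop 0.72 1714 [array([378.2, 380.9]), array([36.1, 89.3]), np.float64(7.1)] [377. 386.]
side scoop 0.55 1913 [array([328.5, 418. ]), array([94., 39.]), np.float64(90.0)] [327. 424.]
side turner 0.83 1118 [array([399.5, 336. ]), array([29., 60.]), np.float64(0.0)] [402. 337.]
side turner 0.72 1066 [array([200.1, 266.8]), array([48. , 27.6]), np.float64(80.5)] [200. 268.]
```

View pics/crop1.png

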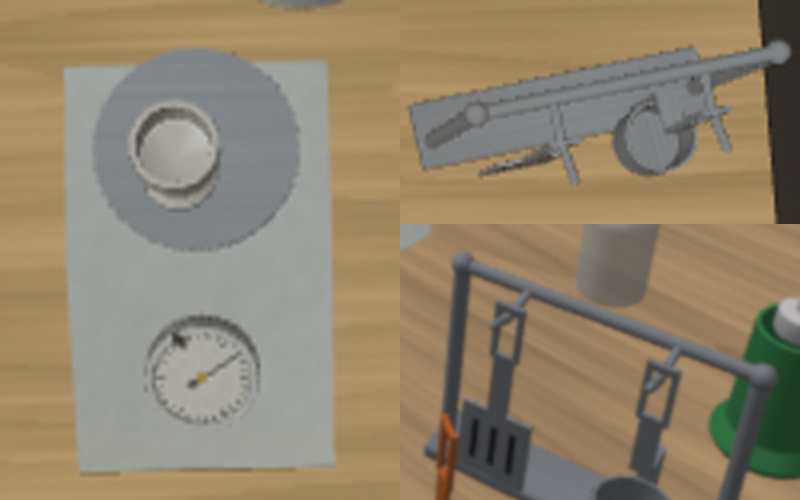

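The crop shows the egg cup on the pan with its rim centred at (299,182). The pan centre is (304,182), the bezel is at (305,238), and its triangle sits to the upper left with the pointer at the upper right. The rail's bar ends are at (434,246) and (529,226) in the top view. The scoop hangs from the right-hand hook.

```bash
cat >> h.py <<'E'
def tri(P,a,Q,b):
    A=[]
    for c,u in((P,a),(Q,b)):
        M=np.array(c["camera_matrix"])@np.array(c["world_to_cam"])[:3];A+= [u[0]*M[2]-M[0],u[1]*M[2]-M[1]]
    A=np.array(A);A/=np.linalg.norm(A[:,:3],axis=1)[:,None]
    x=np.linalg.lstsq(A[:,:3],-A[:,3],rcond=None)[0];return x,np.r_[px(P,x)-a,px(Q,x)-b].round(1)
E
python3 - <<'E'
from h import *
S=vision.capture("side");p=vision.capture("top")
T=lambda n,a,b:print(n,*[np.round(v,1) for v in tri(p,a,S,b)])
L=(434.4,245.6);Rr=(528.75,226.25)
print("balls",ray(p,L,170),ray(p,Rr,170));T("L",L,(386,271.2));T("R",Rr,(514.9,319.7))
print("rim",ray(p,(298.8,182),165),"pan",ray(p,(304.2,182.3),100),"coaster",ray(p,(194.5,247),6),"bezel",ray(p,(305.5,238),66))
T("pan",(304.2,182.3),(334.5,220.5))
T("coaster",(194.5,247),(221.7,233));T("bez",(305.5,238),(294,254.5))
for q in ((271.2,162),(336.8,160.7)): print("back corners",ray(p,q,84))
for q in ((275,263),(338.5,261.3)): print("front",ray(p,q,25))
# hooks base/tip
for nm,b,t in(("Lhook",(458.4,242.8),(464.7,266.9)),("Rhook",(505.6,236.6),(512.5,256.9))): print(nm,ray(p,b,170),ray(p,t,178))
# scoop cup rim circle in top: centre
print("cup rim",ray(p,((653-400)/3.2+410,140/3.2+210),61))
E
```

```text
balls [ 475.05923979 -232.97726006  170.        ] [ 509.66154935 -430.31752946  170.        ]
L [ 474.9 -232.6  172.5] [ 0.1 -0.1 -0.2  0. ]
R [ 509.8 -430.3  172. ] [ 0.3 -0.2 -0.6  0.2]
rim [618.91215155  43.49563462 165.        ] pan [634.46361786  34.28027928 100.        ] coaster [507.93641705 302.87986102   6.        ] bezel [513.36731903  35.55538881  66.        ]
pan [636.2  33.7  96.6] [ 0.3 -0.4 -0.5  0.1]
coaster [508.8 302.9   4.3] [ 0.2 -0.3 -0.3  0. ]
bez [514.6  35.3  61.3] [ 0.2 -0.3 -0.3  0. ]
back corners [688.25881356 108.98226693  84.        ]
back corners [686.84576845 -40.78776272  84.        ]
front [462.26415279 109.62258395  25.        ]
front [461.93197227 -38.86526478  25.        ]
Lhook [ 479.4243832 -282.7242257  170.       ] [ 428.73741061 -290.18162915  178.        ]
Rhook [ 489.4662678 -380.8353414  170.       ] [ 446.29451678 -388.76125794  178.        ]
cup rim [ 465.80804756 -379.76326622   61.        ]
```

Call:
arm_command(deltas=[[0, 0, 0, -7.3], [0, 0, 0, -7.3], [0, 0, 0, -7.4], [0.03, 0, -0.03, 0], [0.03, 0, -0.03, 0]], claw=0)

```text
time: 3.1
tool_pos: [256.6, 426.6, 234.6]
tcp_rot: [-1.571, -0.0, 0.003]
contact_force: [0.9, -0.3, 0.3]
grip_width: 92.0
```

Call:
arm_command(deltas=[[0.03, 0, -0.03, 0], [0.03, 0, -0.03, 0], [0.03, 0, -0.03, 0], [0.03, 0, -0.03, 0], [0.03, 0, -0.03, 0]])

```text
time: 3.6
tool_pos: [407.7, 275.5, 234.9]
tcp_rot: [-1.57, -0.0, 0.0]
contact_force: [0.6, 1.1, -0.3]
grip_width: 92.1
```

Call:
arm_command(deltas=[[0.03, 0, -0.03, 0], [0.03, 0, -0.03, 0], [0.03, 0, -0.03, 0], [0.03, 0, -0.03, 0], [0.03, 0, -0.03, 0]])

```text
time: 4.1
tool_pos: [557.7, 125.5, 234.8]
tcp_rot: [-1.571, -0.0, -0.0]
contact_force: [-0.4, 0.9, -0.1]
grip_width: 91.9
```

Call:
arm_command(deltas=[[0.02, 0, -0.027, 0], [0.02, 0, -0.027, 0], [0.021, 0, -0.028, 0], [0, 0.024, 0, 0], [0, 0.024, 0, 0]])

```text
time: 4.6
tool_pos: [618.5, 43.6, 186.3]
tcp_rot: [-1.571, -0.002, -0.002]
contact_force: [-0.2, 0.1, 0.2]
grip_width: 92.0
```

Call:
arm_command(deltas=[[0, 0.024, 0, 0], [0, 0.023, 0, 0], [0, 0, 0, 0]])

```text
time: 4.9
tool_pos: [615.6, 44.9, 136.3]
tcp_rot: [-1.57, 0.007, 0.0]
contact_force: [-0.7, 0.4, 0.0]
grip_width: 91.7
```

Run:
```python
from h import *
S=vision.capture("side");p=vision.capture("top")
a=cv2.resize(p["img"][140:240,250:350,::-1],None,fx=4,fy=4);b=cv2.resize(S["img"][150:250,275:375,::-1],None,fx=4,fy=4)
cv2.imwrite("pics/g1.png",np.hstack([a,b]))
```

```text
(no output)
```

View pics/g1.png

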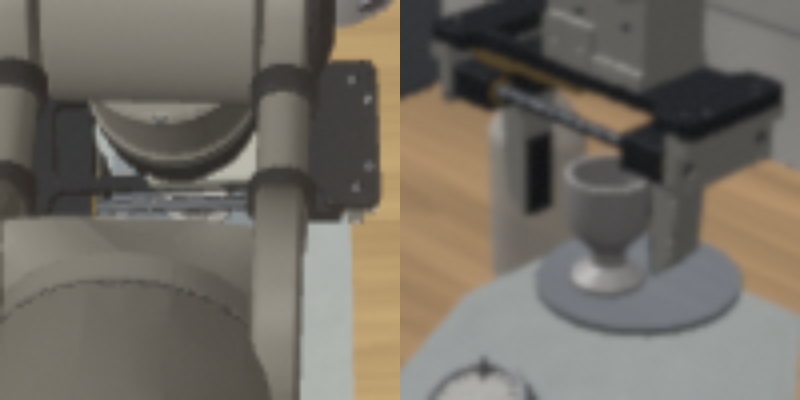

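The picture shows the cup standing between the open fingers, with its rim at (610,180) in the right half. Next I close the fingers.

Call:
arm_command(deltas=[[0, 0, 0, 0], [0, 0, 0, 0], [0, 0, 0, 0], [0, 0, 0, 0], [0, 0, 0, 0]], claw=255)

```text
time: 5.5
tool_pos: [617.7, 44.9, 140.0]
tcp_rot: [-1.571, -0.001, 0.0]
contact_force: [-0.9, 0.8, 0.6]
grip_width: 56.4
```

Call:
arm_command(deltas=[[0, 0, 0, 0], [0, 0, 0, 0], [0, 0, 0, 0]])

```text
time: 5.8
tool_pos: [617.7, 44.9, 139.7]
tcp_rot: [-1.571, -0.0, 0.0]
contact_force: [0.3, 0.3, 0.2]
grip_width: 47.3
```

Call:
arm_command(deltas=[[0, -0.02, 0, 0], [0, -0.03, 0, 0], [0, 0, 0.02, 0], [-0.014, 0, 0.034, 0], [-0.014, 0, 0.034, 0]])

```text
time: 6.3
tool_pos: [589.4, 133.3, 189.6]
tcp_rot: [-1.571, -0.0, -0.001]
contact_force: [-0.5, -0.2, -0.5]
grip_width: 47.6
```

Call:
arm_command(deltas=[[-0.014, 0, 0.034, 0], [-0.014, 0, 0.034, 0], [-0.014, 0, 0.034, 0], [-0.014, 0, 0.034, 0], [-0.014, 0.02, 0.02, 0]])

```text
time: 6.8
tool_pos: [520.2, 291.8, 171.9]
tcp_rot: [-1.568, -0.005, 0.002]
contact_force: [0.9, 0.6, -1.4]
grip_width: 47.4
```

Call:
arm_command(deltas=[[-0.012, 0.03, 0.014, 0], [0, 0.02, 0, 0], [0, 0.01, 0, 0], [0, 0, 0, 0]])

```text
time: 7.2
tool_pos: [507.1, 302.4, 108.4]
tcp_rot: [-1.572, 0.002, 0.0]
contact_force: [-0.8, -0.0, -1.0]
grip_width: 47.5
```

Call:
arm_command(deltas=[[0, 0.02, 0, 0], [0, 0.02, 0, 0], [0, 0.014, 0, 0], [0, 0.004, 0, 0], [0, 0, 0, 0]])

```text
time: 7.7
tool_pos: [507.9, 302.7, 51.9]
tcp_rot: [-1.571, -0.0, -0.0]
contact_force: [0.1, -0.6, -0.3]
grip_width: 47.3
```

Call:
arm_command(deltas=[[0, 0.0015, 0, 0], [0, 0, 0, 0]])

```text
time: 7.9
tool_pos: [508.1, 303.1, 51.0]
tcp_rot: [-1.57, -0.001, 0.0]
contact_force: [0.1, 0.0, -0.8]
grip_width: 47.3
```

Call:
arm_command(deltas=[[0, 0.0015, 0, 0], [0, 0, 0, 0]])

```text
time: 8.1
tool_pos: [507.7, 302.9, 49.0]
tcp_rot: [-1.571, -0.0, 0.0]
contact_force: [-0.5, -0.0, -0.2]
grip_width: 47.3
```

Call:
arm_command(deltas=[[0, 0.0015, 0, 0], [0, 0, 0, 0]])

```text
time: 8.3
tool_pos: [507.5, 302.9, 47.1]
tcp_rot: [-1.571, 0.0, 0.0]
contact_force: [-0.2, -0.8, -0.2]
grip_width: 47.8
```

Call:
arm_command(deltas=[[0, 0.0015, 0, 0], [0, 0, 0, 0]])

```text
time: 8.5
tool_pos: [507.7, 302.9, 45.8]
tcp_rot: [-1.571, -0.0, 0.0]
contact_force: [-0.0, 0.2, 0.8]
grip_width: 47.7
```

Call:
arm_command(deltas=[[0, 0.001, 0, 0], [0, 0, 0, 0]])

```text
time: 8.7
tool_pos: [507.8, 303.0, 45.7]
tcp_rot: [-1.57, -0.001, 0.0]
contact_force: [-1.4, -0.5, 7.7]
grip_width: 47.1
```

Contact is made, so I release and retreat upward.

Call:
arm_command(deltas=[[0, 0, 0, 0], [0, 0, 0, 0], [0, 0, 0, 0], [0, 0, 0, 0]], claw=0)

```text
time: 9.1
tool_pos: [507.6, 302.9, 44.5]
tcp_rot: [-1.571, 0.0, 0.0]
contact_force: [0.4, 0.6, -0.0]
grip_width: 74.7
```

Call:
arm_command(deltas=[[0, -0.02, 0, 0], [0, -0.04, 0, 0], [0, -0.04, 0, 0], [0, -0.045, 0, 0], [0, -0.045, 0, 0]])

```text
time: 9.6
tool_pos: [507.2, 302.7, 236.3]
tcp_rot: [-1.571, 0.001, 0.0]
contact_force: [1.1, 0.6, -1.0]
grip_width: 91.7
```

Run:
```python
from h import *
p=vision.capture("top");S=vision.capture("side")
for P in(p,S):
  for d in vision.find_in(P,"egg_cup")[:3]: print(round(d["confidence"],2),w(P,d["xyz"]).round(),px(P,w(P,d["xyz"])).round())
print(bot.get_obs()["joint_positions"].round(2))
a=S["img"][180:290,150:260,::-1];b=S["img"][270:420,380:530,::-1]
cv2.imwrite("pics/g2.png",np.hstack([cv2.resize(a,(400,400)),cv2.resize(b,(400,400))]))
```

```text
0.51 [500. 303.  47.] [190. 248.]
0.19 [ 448. -277.   91.] [448. 262.]
0.17 [ 473. -385.   44.] [489. 251.]
0.77 [504. 293.  55.] [220. 217.]
[ 0.41  0.46  1.33  0.    1.34 -1.16]
```

View pics/g2.png

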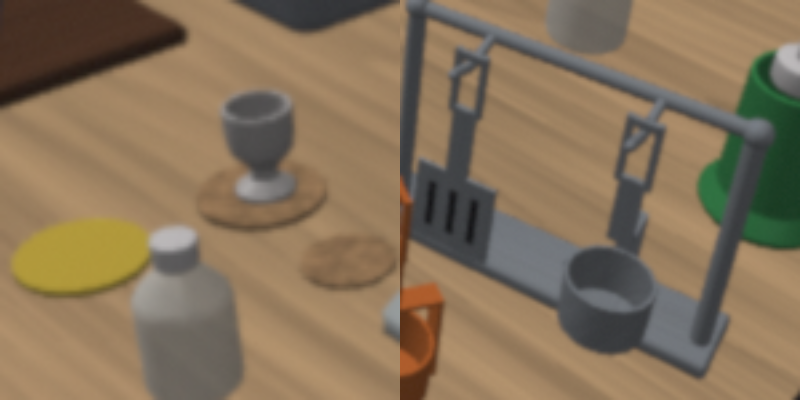

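The left half shows the egg cup upright on the large brown coaster. The right half shows the scoop's eye on the hook at (640,150). I'll check my rail model against the image.

Run:
```python
from h import *
S=vision.capture("side")
x=np.array([.985,.173,0]);y=np.array([-.173,.985,0]);c=np.array([471.5,-386,0])
for n,q in dict(etopL=c+10*y+[0,0,175],etopR=c-10*y+[0,0,175],ebotL=c+10*y+[0,0,131],ebotR=c-10*y+[0,0,131],rim=c+[0,0,61],rimr=c-25*y+[0,0,61],riml=c+25*y+[0,0,61],tip=c-24*x+[0,0,175]).items():
    u=px(S,q);print(n,u.round(1),((u-[380,270])*2.667+[400,0]).round())
```

```text
etopL [464.7 313.4] [626. 116.]
etopR [478.7 318.9] [663. 130.]
ebotL [459.7 336.7] [613. 178.]
ebotR [473.2 342.3] [649. 193.]
rim [458.8 373.6] [610. 276.]
rimr [474.9 381. ] [653. 296.]
riml [443.2 366.5] [569. 257.]
tip [465.5 325.6] [628. 148.]
```

Call:
arm_command(deltas=[[0, 0, -0.04, 0], [0, 0, -0.048, 0], [0, 0, -0.048, 0], [0, 0, -0.048, 0], [0, 0, -0.048, 0]], claw=130)

```text
time: 10.35
tool_pos: [506.3, 69.2, 232.6]
tcp_rot: [-1.571, 0.004, 0.001]
contact_force: [1.4, 0.4, 0.2]
grip_width: 56.2
```

Call:
arm_command(deltas=[[0, 0, -0.048, 0], [0, 0, -0.048, 0], [0, 0, -0.048, 0], [0, 0, -0.048, 0], [0, 0, -0.048, 0]])

```text
time: 10.85
tool_pos: [506.5, -170.7, 232.6]
tcp_rot: [-1.569, 0.003, 0.0]
contact_force: [1.4, 0.8, 0.6]
grip_width: 44.7
```

Call:
arm_command(deltas=[[-0.006, 0, -0.045, 0], [-0.01, 0, -0.045, 0], [-0.01, 0, -0.045, 0], [-0.005, 0, -0.045, 0], [-0.005, 0, -0.037, 0]])

```text
time: 11.35
tool_pos: [470.3, -388.0, 232.1]
tcp_rot: [-1.568, 0.003, -0.001]
contact_force: [1.9, -0.2, 0.5]
grip_width: 45.0
```

Call:
arm_command(deltas=[[0, 0, 0, -5], [0, 0, 0, -5], [0, 0, 0, 0]])

```text
time: 11.65
tool_pos: [470.9, -385.9, 232.1]
tcp_rot: [-1.567, 0.002, 0.175]
contact_force: [-0.8, -0.5, -0.3]
grip_width: 44.7
```

Call:
arm_command(deltas=[[0, 0.025, 0, 0], [0, 0.025, 0, 0], [0, 0.02, 0, 0], [0, 0.013, 0, 0], [0, 0, 0, 0]])

```text
time: 12.15
tool_pos: [470.8, -384.9, 149.0]
tcp_rot: [-1.566, 0.003, 0.174]
contact_force: [-0.3, 1.0, 0.2]
grip_width: 45.3
```

Run:
```python
from h import *
S=vision.capture("side");p=vision.capture("top")
a=S["img"][260:410,380:530,::-1];b=p["img"][200:290,420:510,::-1]
cv2.imwrite("pics/g3.png",np.hstack([cv2.resize(a,(400,400)),cv2.resize(b,(400,400))]))
```

```text
(no output)
```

View pics/g3.png

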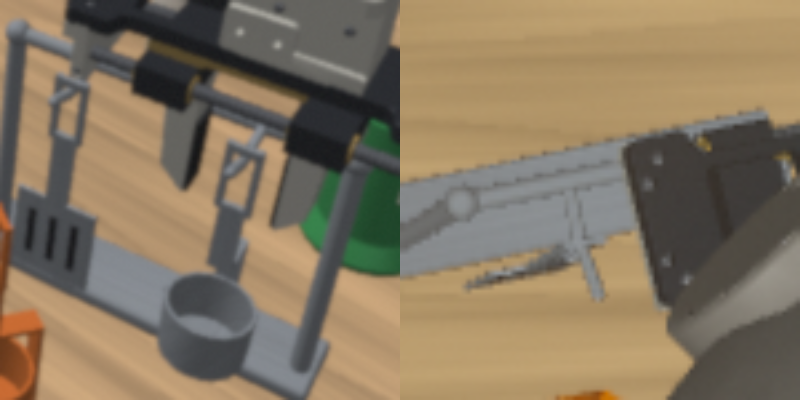

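The eye sits between the fingers in the left half, with fingertips at (182,185) and (285,220). Closing now.

Call:
arm_command(deltas=[[0, 0, 0, 0], [0, 0, 0, 0], [0, 0, 0, 0], [0, 0, 0, 0], [0, 0, 0, 0]], claw=255)

```text
time: 12.75
tool_pos: [471.9, -386.2, 152.1]
tcp_rot: [-1.571, -0.001, 0.175]
contact_force: [-1.2, 0.1, 0.9]
grip_width: 19.5
```

Call:
arm_command(deltas=[[0, -0.005, 0, 0], [0, -0.006, 0, 0], [0, -0.006, 0, 0], [0, 0, 0, 0]])

```text
time: 13.15
tool_pos: [472.2, -386.6, 170.0]
tcp_rot: [-1.573, -0.001, 0.175]
contact_force: [-0.4, 0.4, -1.0]
grip_width: 19.5
```

Call:
arm_command(deltas=[[-0.015, 0, 0, 0], [-0.02, 0, 0, 0], [-0.02, 0, 0, 0], [-0.02, 0, 0, 0], [0, 0, 0, 0]])

```text
time: 13.65
tool_pos: [396.0, -399.5, 168.8]
tcp_rot: [-1.57, 0.001, 0.173]
contact_force: [-1.2, 0.9, 0.3]
grip_width: 19.4
```

Call:
arm_command(deltas=[[0, -0.03, 0, 0], [0, -0.04, 0, 0], [0, -0.04, 0, 0], [0, 0, 0, 0]])

```text
time: 14.05
tool_pos: [400.1, -400.9, 284.9]
tcp_rot: [-1.581, -0.006, 0.175]
contact_force: [-0.3, -0.4, 0.0]
grip_width: 19.3
```

Run:
```python
from h import *
S=vision.capture("side");p=vision.capture("top")
o=bot.get_obs();print(o["tool_pos"],o["grip_width"],o["contact_force"])
for P in(p,S):
  for d in vision.find_in(P,"scoop")[:4]: print(round(d["confidence"],2),w(P,d["xyz"]).round(),px(P,w(P,d["xyz"])).round())
cv2.imwrite("pics/g4.png",np.hstack([cv2.resize(S["img"][200:440,280:520,::-1],(400,400)),cv2.resize(p["img"][180:340,360:520,::-1],(400,400))]))
```

```text
[ 398.58730637 -399.14836234  279.28696761] 19.3790637283528 [-0.45838786 -0.00986026 -0.50562463]
0.88 [ 365. -314.   18.] [458. 299.]
0.71 [ 269. -303.   15.] [456. 342.]
0.93 [ 400. -405.  185.] [457. 343.]
0.81 [ 366. -313.   29.] [376. 400.]
0.57 [ 271. -309.   29.] [331. 437.]
```

View pics/g4.png

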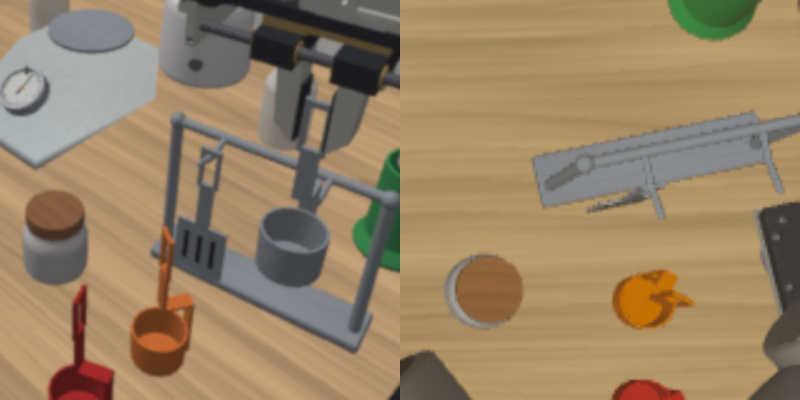

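Call:
arm_command(deltas=[[0, 0, 0, 5], [0, 0, 0, 5], [0, 0, 0.03, 0], [0, 0, 0.04, 0], [0, 0, 0.04, 0]])

```text
time: 14.75
tool_pos: [397.2, -287.6, 276.6]
tcp_rot: [-1.568, 0.003, -0.001]
contact_force: [1.0, -0.1, -0.7]
grip_width: 19.6
```

Call:
arm_command(deltas=[[0, 0, 0.04, 0], [0, 0, 0.04, 0], [0, 0, 0.04, 0], [0.03, 0, 0.03, 0], [0.03, 0, 0.03, 0]])

```text
time: 15.25
tool_pos: [457.7, -107.4, 277.7]
tcp_rot: [-1.57, 0.002, -0.0]
contact_force: [0.7, -1.4, -0.3]
grip_width: 18.9
```

Call:
arm_command(deltas=[[0.03, 0, 0.03, 0], [0.03, 0, 0.03, 0], [0.03, 0, 0.03, 0], [0.03, 0, 0.03, 0], [0.03, 0, 0.02, 0]])

```text
time: 15.75
tool_pos: [608.2, 33.4, 276.7]
tcp_rot: [-1.57, 0.003, 0.002]
contact_force: [0.4, -1.0, -0.1]
grip_width: 19.5
```

Call:
arm_command(deltas=[[0.02, 0, 0.005, 0], [0.008, 0, 0, 0], [0, 0, 0, 0]])

```text
time: 16.05
tool_pos: [635.8, 35.7, 276.6]
tcp_rot: [-1.571, 0.003, 0.0]
contact_force: [-1.0, -0.6, -0.6]
grip_width: 19.4
```

Call:
arm_command(deltas=[[0, 0.015, 0, 0], [0, 0.015, 0, 0], [0, 0.008, 0, 0], [0, 0.005, 0, 0], [0, 0, 0, 0]])

```text
time: 16.55
tool_pos: [635.2, 35.5, 235.4]
tcp_rot: [-1.571, 0.001, -0.0]
contact_force: [-0.4, -0.3, -0.6]
grip_width: 19.6
```

Run:
```python
from h import *
S=vision.capture("side");p=vision.capture("top")
print(bot.get_obs()["tool_pos"])
for d in vision.find_in(S,"scoop")[:2]: print(round(d["confidence"],2),w(S,d["xyz"]).round(),px(S,w(S,d["xyz"])).round())
cv2.imwrite("pics/g5.png",np.hstack([cv2.resize(S["img"][130:290,250:410,::-1],(400,400)),cv2.resize(S["img"][230:280,270:320,::-1],(400,400))]))
```

```text
[635.87244578  35.67121296 236.42827189]
0.97 [635.  28. 136.] [336. 206.]
0.76 [ 369. -313.   28.] [377. 399.]
```

View pics/g5.png

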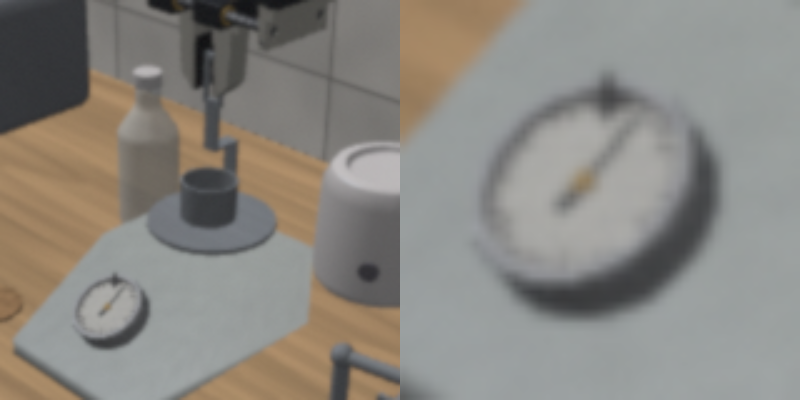

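Call:
arm_command(deltas=[[0, 0.003, 0, 0], [0, 0.003, 0, 0], [0, 0.003, 0, 0], [0, 0, 0, 0], [0, 0, 0, 0]])

```text
time: 17.2
tool_pos: [635.9, 35.9, 226.8]
tcp_rot: [-1.571, -0.0, 0.0]
contact_force: [-0.1, -0.7, 0.5]
grip_width: 19.3
```

```bash
cat >> h.py <<'E'
def dial(P,nm=None,c=(519.,35.5,0),dz=52,save=None):
    "rectify the dial: square image, up = +x up the face, 4 px per mm, plane of drum top"
    n=np.array([-.5,0,.866]);C=np.array([c[0],c[1],dz])+n*c[2]
    u=np.array([.866,0,.5]);r=np.array([0,-1.,0])
    q=np.float32([px(P,C+36*(a*r+b*u)) for a,b in((-1,1),(1,1),(1,-1),(-1,-1))])
    H=cv2.getPerspectiveTransform(q,np.float32([[0,0],[400,0],[400,400],[0,400]]))
    return cv2.warpPerspective(P["img"],H,(400,400),flags=cv2.INTER_CUBIC)
E
python3 - <<'E'
from h import *
S=vision.capture("side")
print(bot.get_obs()["tool_pos"])
cv2.imwrite("pics/g6.png",np.hstack([cv2.resize(S["img"][130:290,250:410,::-1],(400,400)),dial(S,c=(519,35.5,20))[:,:,::-1]]))
E
```

```text
[635.88199307  35.88665738 226.84443919]
```

View pics/g6.png

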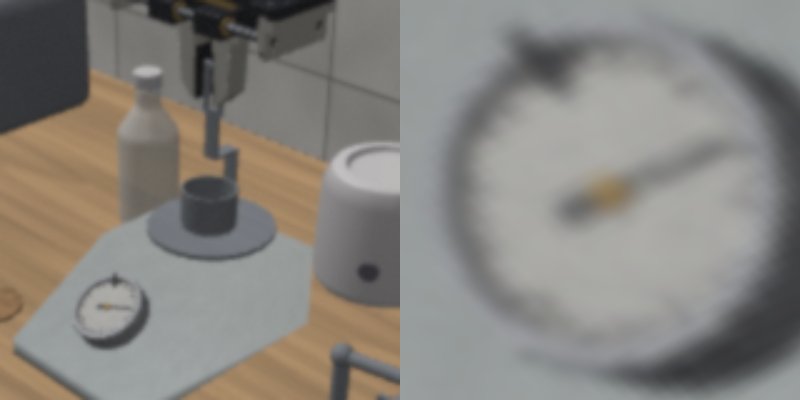

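The scoop is on the pan, and the pointer has swung to about 1.2 rad. The triangle sits at about -0.4 rad. Releasing.

Call:
arm_command(deltas=[[0, 0, 0, 0], [0, 0, 0, 0], [0, 0, 0, 0], [0, 0, 0, 0]], claw=110)

```text
time: 17.65
tool_pos: [635.8, 35.9, 226.7]
tcp_rot: [-1.571, 0.0, 0.0]
contact_force: [0.2, -0.5, 0.2]
grip_width: 46.9
```

Call:
arm_command(deltas=[[0, -0.01, 0, 0], [0, -0.02, 0, 0], [0, -0.03, 0, 0], [0, -0.03, 0, 0], [0, 0, 0, 0]], claw=0)

```text
time: 18.15
tool_pos: [637.3, 35.8, 322.7]
tcp_rot: [-1.571, -0.01, 0.0]
contact_force: [-0.0, 0.7, 0.3]
grip_width: 86.9
```

```bash
cat >> h.py <<'E'
def angles(P):
    "pointer and triangle angle from both rectified planes: dark score by angle"
    out={}
    for nm,h,r0,r1 in(("ptr",PH,8,22),("tri",20,25.5,32)):
        g=cv2.cvtColor(dial(P,c=(DC[0],DC[1],h)),cv2.COLOR_RGB2GRAY).astype(np.float32)
        pol=cv2.warpPolar(g,(36*4,720),(200,200),200,cv2.INTER_LINEAR)
        k=4
        v=pol[:,int(r0*k):int(r1*k)].mean(1);v=np.roll(v,180) # warpPolar 0=right, cw (rows down) -> 0=up
        v=cv2.GaussianBlur(np.r_[v,v,v].reshape(-1,1),(1,0x15),4)[720:1440,0]
        i=[j for j in np.argsort(v)];s=[]
        for j in i:
            if all(min(abs(j-t),720-abs(j-t))>40 for t in s): s.append(j)
            if len(s)==4: break
        out[nm]=[(round(((j*np.pi/360+np.pi)%(2*np.pi))-np.pi,2),round(float(v[j]))) for j in s]
    return out
DC=(521.,35.5);PH=14
E
python3 - <<'E'
import h;from h import *
S=vision.capture("side");p=vision.capture("top")
print(bot.get_obs()["tool_pos"])
for P in(S,p):
  for k in("scale_bezel",):
    for d in vision.regions_of(P,k)[:1]:
        m=d["mask"].astype(np.uint8);c=cv2.findContours(m,0,2)[0][0];print(k,d["confidence"],cv2.fitEllipse(c))
  for k in("bezel_zero","pointer_tip"):
    for d in vision.find_in(P,k)[:2]: print(k,round(d["confidence"],2),w(P,d["xyz"]).round())
for x in(517,519,521,523):
    h.DC=(x,35.5);print(x,px(S,(x-10,35.5,69)),angles(S))
cv2.imwrite("pics/g7.png",np.hstack([cv2.resize(S["img"][130:290,250:410,::-1],(400,400)),dial(S,c=(521,35.5,20))[:,:,::-1]]))
E
```

```text
[635.9359786   35.87202697 317.76396248]
scale_bezel 0.92 ((293.728515625, 254.32557678222656), (27.79659652709961, 31.67571258544922), 59.56290817260742)
bezel_zero 0.68 [512.  33.  63.]
pointer_tip 0.33 [513.  28.  64.]
scale_bezel 0.63 ((330.3258361816406, 235.76097106933594), (15.802922248840332, 133.8633270263672), 3.0919899940490723)
517 [290.78182364 252.84366138] {'ptr': [(np.float64(0.56), 135), (np.float64(-1.64), 153), (np.float64(0.2), 155), (np.float64(2.64), 159)], 'tri': [(np.float64(-0.36), 76), (np.float64(2.9), 116), (np.float64(-0.9), 119), (np.float64(2.54), 121)]}
519 [291.49031472 252.47831355] {'ptr': [(np.float64(0.59), 134), (np.float64(-1.77), 148), (np.float64(0.24), 156), (np.float64(-1.41), 159)], 'tri': [(np.float64(-0.42), 80), (np.float64(-0.97), 120), (np.float64(-0.06), 125), (np.float64(-1.33), 127)]}
521 [292.19707992 252.1138557 ] {'ptr': [(np.float64(0.62), 133), (np.float64(-1.88), 143), (np.float64(0.26), 156), (np.float64(-1.53), 158)], 'tri': [(np.float64(-0.48), 84), (np.float64(-1.05), 120), (np.float64(-1.47), 124), (np.float64(-1.83), 127)]}
523 [292.90212554 251.75028458] {'ptr': [(np.float64(0.65), 133), (np.float64(-1.98), 138), (np.float64(0.3), 155), (np.float64(-1.62), 157)], 'tri': [(np.float64(-0.54), 90), (np.float64(-1.13), 119), (np.float64(-1.57), 120), (np.float64(-1.95), 122)]}
```

View pics/g7.png

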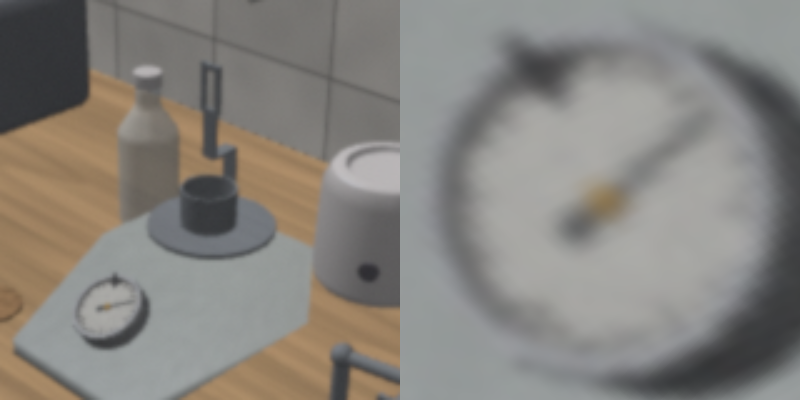

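The scoop stands upright and free on the pan. The pointer reads about 0.87 rad and the triangle about -0.45 rad. The tool can't tilt, so I'll ratchet the bezel with the jaws across y, keeping each twist small.

Call:
arm_command(deltas=[[-0.02, 0, 0, 0], [-0.035, 0, 0, 0], [-0.035, 0, 0, 0], [-0.0335, 0, -0.0005, 0], [0, 0.02, 0, 0]], claw=50)

```text
time: 19.05
tool_pos: [510.2, 35.5, 299.3]
tcp_rot: [-1.571, -0.004, 0.0]
contact_force: [0.6, 0.0, 0.9]
grip_width: 73.6
```

Call:
arm_command(deltas=[[0, 0.045, 0, 0], [0, 0.045, 0, 0], [0, 0.045, 0, 0], [0, 0.04, 0, -6.5], [0, 0.02, 0, -6.5]])

```text
time: 19.55
tool_pos: [510.0, 35.5, 98.1]
tcp_rot: [-1.569, 0.005, 0.232]
contact_force: [0.1, 0.8, -0.1]
grip_width: 73.6
```

Call:
arm_command(deltas=[[0, 0, 0, 0], [0, 0, 0, 0]])

```text
time: 19.75
tool_pos: [512.6, 35.3, 102.1]
tcp_rot: [-1.571, -0.0, 0.224]
contact_force: [0.4, -0.3, -0.9]
grip_width: 74.0
```

Call:
arm_command(deltas=[[0, 0.015, 0, 0], [0, 0.01, 0, 0], [0, 0.004, 0, 0], [0, 0, 0, 0]])

```text
time: 20.15
tool_pos: [512.4, 35.4, 72.9]
tcp_rot: [-1.571, -0.0, 0.226]
contact_force: [0.6, -1.1, 0.6]
grip_width: 73.8
```

Call:
arm_command(deltas=[[0, 0.003, 0, 0], [0, 0, 0, 0]])

```text
time: 20.35
tool_pos: [512.4, 35.4, 69.9]
tcp_rot: [-1.571, -0.0, 0.227]
contact_force: [0.6, -0.6, 0.1]
grip_width: 74.1
```

Call:
arm_command(deltas=[[0, 0, 0, 0], [0, 0, 0, 0], [0, 0, 0, 0]], claw=255)

```text
time: 20.65
tool_pos: [512.4, 35.6, 69.9]
tcp_rot: [-1.57, -0.0, 0.227]
contact_force: [-1.1, 1.7, 0.7]
grip_width: 63.4
```

Gripped at 63.4 mm with no vertical force. First stroke.

Call:
arm_command(deltas=[[0, 0, 0, 4], [0, 0, 0, 5], [0, 0, 0, 5], [0, 0, 0, 6], [0, 0, 0, 6]])

```text
time: 21.15
tool_pos: [512.2, 36.2, 70.1]
tcp_rot: [-1.569, 0.0, -0.23]
contact_force: [-1.2, 1.8, 4.4]
grip_width: 63.4
```

Call:
arm_command(deltas=[[0, 0, 0, 0], [0, 0, 0, 0]])

```text
time: 21.35
tool_pos: [512.2, 36.1, 70.1]
tcp_rot: [-1.57, 0.0, -0.224]
contact_force: [-1.7, 5.3, 4.8]
grip_width: 63.1
```

Run:
```python
from h import *
S=vision.capture("side");o=bot.get_obs();print(o["contact_force"].round(1),o["moment"].round(2),o["grip_width"])
cv2.imwrite("pics/g8.png",np.hstack([cv2.resize(S["img"][130:290,250:410,::-1],(400,400)),dial(S,c=(519.5,35.4,20))[:,:,::-1]]))
```

```text
[-1.6  5.2  5.8] [1.6  0.17 0.26] 63.29809678663396
```

Call:
arm_command(deltas=[[0, 0, 0, 0], [0, 0, 0, 0], [0, 0, 0, -6.5], [0, 0, 0, -6.5], [0, 0, 0, -6.5]], claw=50)

```text
time: 21.9
tool_pos: [512.3, 34.8, 69.5]
tcp_rot: [-1.571, 0.0, 0.119]
contact_force: [0.2, -0.1, 0.6]
grip_width: 74.0
```

Call:
arm_command(deltas=[[0, 0, 0, -6.5], [0, 0, 0, 0]])

```text
time: 22.1
tool_pos: [512.4, 34.9, 69.5]
tcp_rot: [-1.571, 0.0, 0.229]
contact_force: [-0.1, -0.5, 0.1]
grip_width: 73.8
```

Run:
```python
import h;from h import *
S=vision.capture("side")
h.DC=(519.5,35.4)
print(angles(S))
cv2.imwrite("pics/g9.png",np.hstack([cv2.resize(S["img"][180:290,250:360,::-1],(400,400)),dial(S,c=(519.5,35.4,20))[:,:,::-1]]))
```

```text
{'ptr': [(np.float64(0.61), 140), (np.float64(-1.82), 155), (np.float64(0.25), 164), (np.float64(-1.47), 165)], 'tri': [(np.float64(-0.14), 88), (np.float64(-1.68), 123), (np.float64(-0.98), 124), (np.float64(-0.59), 125)]}
```

View pics/g9.png

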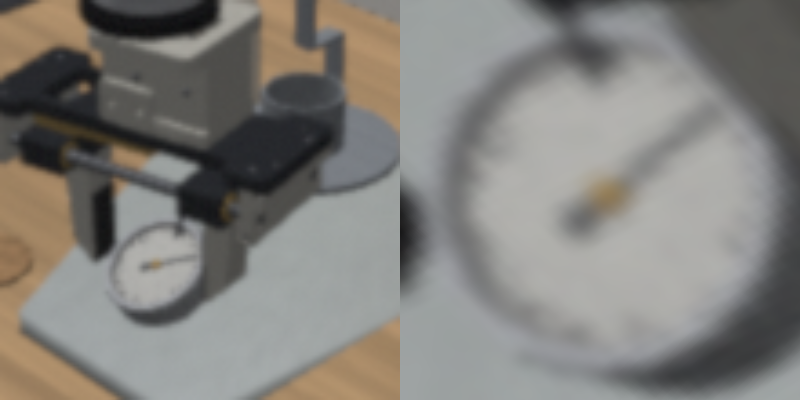

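The stroke worked: the triangle moved from about -0.45 to -0.1 rad, and the pointer is still at about 0.86. The gripper is clear of the scoop. I'll do two more full strokes.

Call:
arm_command(deltas=[[0, 0, 0, 0], [0, 0, 0, 0], [0, 0, 0, 0], [0, 0, 0, 4], [0, 0, 0, 5]], claw=255)

```text
time: 22.65
tool_pos: [511.9, 35.9, 69.8]
tcp_rot: [-1.57, 0.001, 0.067]
contact_force: [-0.6, 4.1, 1.7]
grip_width: 63.2
```

Call:
arm_command(deltas=[[0, 0, 0, 5], [0, 0, 0, 6], [0, 0, 0, 6], [0, 0, 0, 0], [0, 0, 0, 0]])

```text
time: 23.15
tool_pos: [512.0, 36.2, 69.9]
tcp_rot: [-1.57, 0.001, -0.224]
contact_force: [-2.7, 5.0, 3.9]
grip_width: 63.2
```

Call:
arm_command(deltas=[[0, 0, 0, 0], [0, 0, 0, 0], [0, 0, 0, -6.5], [0, 0, 0, -6.5], [0, 0, 0, -6.5]], claw=50)

```text
time: 23.65
tool_pos: [512.5, 34.8, 69.6]
tcp_rot: [-1.571, -0.0, 0.119]
contact_force: [0.1, -0.3, 0.3]
grip_width: 73.7
```

Call:
arm_command(deltas=[[0, 0, 0, -6.5], [0, 0, 0, 0]])

```text
time: 23.85
tool_pos: [512.5, 34.9, 69.6]
tcp_rot: [-1.571, -0.0, 0.229]
contact_force: [0.6, -0.3, -0.2]
grip_width: 73.6
```

Run:
```python
import h;from h import *
S=vision.capture("side")
h.DC=(519.5,35.4)
print(angles(S))
```

```text
{'ptr': [(np.float64(0.6), 141), (np.float64(-1.82), 153), (np.float64(0.24), 165), (np.float64(-1.47), 165)], 'tri': [(np.float64(0.17), 99), (np.float64(-0.62), 121), (np.float64(-0.24), 121), (np.float64(-1.7), 123)]}
```

Call:
arm_command(deltas=[[0, 0, 0, 0], [0, 0, 0, 0], [0, 0, 0, 0], [0, 0, 0, 4], [0, 0, 0, 5]], claw=255)

```text
time: 24.4
tool_pos: [511.9, 35.9, 69.8]
tcp_rot: [-1.57, 0.001, 0.067]
contact_force: [-1.2, 4.4, 1.0]
grip_width: 62.8
```

Call:
arm_command(deltas=[[0, 0, 0, 5], [0, 0, 0, 6], [0, 0, 0, 6], [0, 0, 0, 0], [0, 0, 0, 0]])

```text
time: 24.9
tool_pos: [512.0, 36.1, 69.9]
tcp_rot: [-1.57, 0.001, -0.224]
contact_force: [-1.9, 5.3, 3.1]
grip_width: 63.4
```

Call:
arm_command(deltas=[[0, 0, 0, 0], [0, 0, 0, 0], [0, 0, 0, -6.5], [0, 0, 0, -6.5], [0, 0, 0, -6.5]], claw=50)

```text
time: 25.4
tool_pos: [512.4, 34.8, 69.6]
tcp_rot: [-1.571, -0.0, 0.119]
contact_force: [-0.4, -0.9, -0.2]
grip_width: 73.9
```

Call:
arm_command(deltas=[[0, 0, 0, -6.5], [0, -0.03, 0, 0], [0, -0.05, 0, 0], [0, -0.05, 0, 0], [0, 0, 0, 0]])

```text
time: 25.9
tool_pos: [516.0, 34.6, 206.3]
tcp_rot: [-1.576, -0.013, 0.228]
contact_force: [-0.2, -0.5, -1.0]
grip_width: 73.9
```

```bash
cat >> h.py <<'E'
def blobs(P,c=(519.5,35.4,20)):
    im=dial(P,c=c);g=cv2.cvtColor(im,cv2.COLOR_RGB2GRAY).astype(np.float32)
    hsv=cv2.cvtColor(im,cv2.COLOR_RGB2HSV);yy,xx=np.mgrid[:400,:400]
    m=(hsv[...,1]>70)&(np.hypot(xx-200,yy-200)<40);hub=np.array([xx[m].mean(),yy[m].mean()])
    rr=np.hypot(xx-hub[0],yy-hub[1])
    # pointer: dark line inside, local contrast
    bg=cv2.medianBlur(g.astype(np.uint8),61).astype(np.float32)
    wgt=np.clip(bg-g-20,0,None)*(rr<118)*(rr>25)
    s=np.array([wgt.sum(),(wgt*xx).sum(),(wgt*yy).sum()])
    return im,g,hub,wgt
E
python3 - <<'E'
from h import *
S=vision.capture("side");im,g,hub,wgt=blobs(S)
yy,xx=np.mgrid[:400,:400]
print("hub",hub)
# pointer direction: best angle by sum of darkness on ray tip + opposite tail
th=np.linspace(-np.pi,np.pi,1257)
def ray_(a,r): return cv2.remap(g,(hub[0]+np.outer(np.sin(a),r)).astype(np.float32),(hub[1]-np.outer(np.cos(a),r)).astype(np.float32),1).mean(1)
sc=ray_(th,np.arange(30,115));k=np.argsort(sc)[:8];print("ptr",th[k].round(3),sc[k].round())
# triangle candidates: darkest blob between r 120..185
r=np.hypot(xx-200,yy-200)
m=((g<95)&(r<180)&(r>105)).astype(np.uint8)
n,l,st,ce=cv2.connectedComponentsWithStats(m)
for i in range(1,n):
    if st[i,4]>60: print("blob",ce[i].round(1),st[i])
# white disc circle
w_=(g>165).astype(np.uint8);c=max(cv2.findContours(w_,0,2)[0],key=cv2.contourArea);print("disc",cv2.fitEllipse(cv2.convexHull(c)))
big=np.hstack([cv2.resize(S["img"][215:295,255:335,::-1],(400,400),interpolation=cv2.INTER_CUBIC),im[:,:,::-1]])
cv2.imwrite("pics/g10.png",big)
for f,o in(("g7",0),("g9",0)):
    G=cv2.cvtColor(cv2.imread(f"pics/{f}.png")[:,400:],cv2.COLOR_BGR2GRAY)
    m=((G<95)&(yy<110)&(yy>30)&(xx>80)&(xx<240)).astype(np.uint8);n,l,st,ce=cv2.connectedComponentsWithStats(m)
    print(f,[(ce[i].round(1),st[i,4]) for i in range(1,n) if st[i,4]>60])
E
```

```text
hub [207.43360996 195.00622407]
ptr [0.89  0.885 0.895 0.9   0.88  0.905 0.875 0.91 ] [132. 132. 132. 132. 132. 132. 132. 132.]
blob [276.3  74.1] [271  67  13  14 134]
blob [283.1 353. ] [228 305 119  73 500]
disc ((215.39051818847656, 198.72584533691406), (239.36386108398438, 257.4736328125), 148.74810791015625)
g7 [(array([140. ,  68.9]), np.int32(1723))]
g9 [(array([185. ,  51.3]), np.int32(1049))]
```

The pointer is at about 0.89 rad and the triangle at about 0.51. I need roughly 0.36 more, which is one slightly longer stroke.

Call:
arm_command(deltas=[[0, 0.04, 0, 0], [0, 0.045, 0, 0], [0, 0.03, 0, 0], [0, 0.015, 0, 0], [0, 0, 0, 0]])

```text
time: 26.45
tool_pos: [510.0, 35.2, 66.6]
tcp_rot: [-1.569, 0.006, 0.228]
contact_force: [0.2, 0.6, -0.0]
grip_width: 73.8
```

Call:
arm_command(deltas=[[0, 0, 0, 0], [0, 0, 0, 0], [0, 0, 0, 0], [0, 0, 0, 5], [0, 0, 0, 5]], claw=255)

```text
time: 26.95
tool_pos: [512.0, 35.9, 70.4]
tcp_rot: [-1.57, -0.0, 0.05]
contact_force: [-0.1, 4.2, -4.7]
grip_width: 63.0
```

Call:
arm_command(deltas=[[0, 0, 0, 6], [0, 0, 0, 6], [0, 0, 0, 6], [0, 0, 0, 0], [0, 0, 0, 0]])

```text
time: 27.45
tool_pos: [512.1, 36.2, 70.7]
tcp_rot: [-1.57, -0.0, -0.261]
contact_force: [-3.5, 4.9, 3.6]
grip_width: 63.3
```

Call:
arm_command(deltas=[[0, 0, 0, 0], [0, 0, 0, 0], [0, -0.02, 0, 0], [0, -0.03, 0, 0], [0, -0.04, 0, 0]], claw=50)

```text
time: 27.95
tool_pos: [511.6, 35.0, 159.8]
tcp_rot: [-1.572, 0.002, -0.262]
contact_force: [1.6, -0.2, -0.5]
grip_width: 74.0
```

Call:
arm_command(deltas=[[0, -0.04, 0, 7.5], [0, 0, 0, 7.5], [0, 0, 0, 0]])

```text
time: 28.25
tool_pos: [513.0, 35.0, 201.2]
tcp_rot: [-1.57, -0.003, -0.525]
contact_force: [0.5, 0.1, 0.6]
grip_width: 73.9
```

```bash
cat >> h.py <<'E'
def report(P):
    im,g,hub,_=blobs(P);yy,xx=np.mgrid[:400,:400];th=np.linspace(-np.pi,np.pi,1257)
    f=lambda a,r,c:cv2.remap(g,(c[0]+np.outer(np.sin(a),r)).astype(np.float32),(c[1]-np.outer(np.cos(a),r)).astype(np.float32),1).mean(1)
    s=f(th,np.arange(30,115),hub);print("hub",hub.round(1),"ptr",th[np.argsort(s)[:5]].round(3))
    r=np.hypot(xx-hub[0],yy-hub[1]);m=((g<100)&(r<165)&(r>110)).astype(np.uint8)
    n,l,st,ce=cv2.connectedComponentsWithStats(m)
    for i in range(1,n):
        if st[i,4]>50:
            v=ce[i]-hub;print("blob",ce[i].round(1),st[i,4],"ang",np.arctan2(v[0],-v[1]).round(3),"r mm",(np.hypot(*v)/5.56).round(1))
    s=f(th,np.arange(133,160),hub);k=(th>.2)&(th<1.5);print("ring dark",th[k][np.argsort(s[k])[:3]].round(3))
    return im
E
python3 - <<'E'
from h import *
S=vision.capture("side");im=report(S)
cv2.imwrite("pics/g11.png",np.hstack([cv2.resize(S["img"][150:300,250:400,::-1],(400,400),interpolation=cv2.INTER_CUBIC),im[:,:,::-1]]))
for d in vision.find_in(S,"scoop")[:1]: print(w(S,d["xyz"]).round())
E
```

```text
hub [207.8 194.8] ptr [0.885 0.88  0.89  0.875 0.895]
blob [315.8  91.6] 662 ang 0.808 r mm 26.9
ring dark [0.805 0.8   0.81 ]
[631.  29. 131.]
```

The triangle is at 0.81 rad against the pointer at 0.885, so I'll add one short stroke of about 9°.

Call:
arm_command(deltas=[[0, 0, 0, -8.5], [0, 0, 0, -8.5], [0, 0, 0, -8.5], [0, 0, 0, -8.5], [0, 0, 0, 0]])

```text
time: 28.85
tool_pos: [511.8, 35.3, 198.6]
tcp_rot: [-1.571, 0.002, 0.074]
contact_force: [0.5, 0.1, -0.1]
grip_width: 73.8
```

Call:
arm_command(deltas=[[0, 0.04, 0, 0], [0, 0.045, 0, 0], [0, 0.03, 0, 0], [0, 0.015, 0, 0], [0, 0, 0, 0]])

```text
time: 29.35
tool_pos: [510.3, 35.4, 66.9]
tcp_rot: [-1.57, 0.006, 0.068]
contact_force: [0.7, 0.7, 0.2]
grip_width: 73.6
```

Call:
arm_command(deltas=[[0, 0, 0, 0], [0, 0, 0, 0], [0, 0, 0, 0], [0, 0, 0, 0], [0, 0, 0, 4.5]], claw=255)

```text
time: 29.85
tool_pos: [512.7, 36.0, 70.6]
tcp_rot: [-1.57, -0.002, -0.009]
contact_force: [1.1, 0.7, 0.1]
grip_width: 63.1
```

Call:
arm_command(deltas=[[0, 0, 0, 4.5], [0, 0, 0, 0], [0, 0, 0, 0]])

```text
time: 30.15
tool_pos: [512.6, 36.0, 70.7]
tcp_rot: [-1.57, -0.001, -0.085]
contact_force: [-0.6, 4.5, 6.4]
grip_width: 63.1
```

Call:
arm_command(deltas=[[0, 0, 0, 0], [0, 0, 0, 0], [0, -0.02, 0, 0], [0, -0.03, 0, 0], [0, -0.04, 0, 0]], claw=50)

```text
time: 30.65
tool_pos: [511.2, 34.8, 159.3]
tcp_rot: [-1.572, 0.004, -0.087]
contact_force: [0.8, 1.4, -0.4]
grip_width: 73.4
```

Call:
arm_command(deltas=[[0, -0.04, 0, 0], [0, -0.04, 0, 0], [-0.04, -0.03, -0.02, 0], [-0.05, 0, 0, 0], [0, 0, 0, 0]])

```text
time: 31.15
tool_pos: [418.0, 24.5, 267.2]
tcp_rot: [-1.571, 0.004, -0.087]
contact_force: [-0.4, 0.5, 0.1]
grip_width: 74.0
```

Run:
```python
from h import *
S=vision.capture("side");im=report(S);p=vision.capture("top");report(p)
a=cv2.resize(S["img"][150:300,250:400,::-1],(400,400),interpolation=cv2.INTER_CUBIC)
cv2.imwrite("pics/g12.png",np.hstack([a,im[:,:,::-1]]))
```

```text
hub [207.5 194.8] ptr [0.895 0.89  0.9   0.885 0.905]
blob [321.4 108.7] 789 ang 0.924 r mm 25.7
ring dark [0.915 0.91  0.92 ]
hub [nan nan] ptr [-3.142 -3.137 -3.132 -3.127 -3.122]
ring dark [0.2   0.205 0.21 ]h.py:43: RuntimeWarning: Mean of empty slice.
  m=(hsv[...,1]>70)&(np.hypot(xx-200,yy-200)<40);hub=np.array([xx[m].mean(),yy[m].mean()])
  ret = ret.dtype.type(ret / rcount)
```

View pics/g12.png

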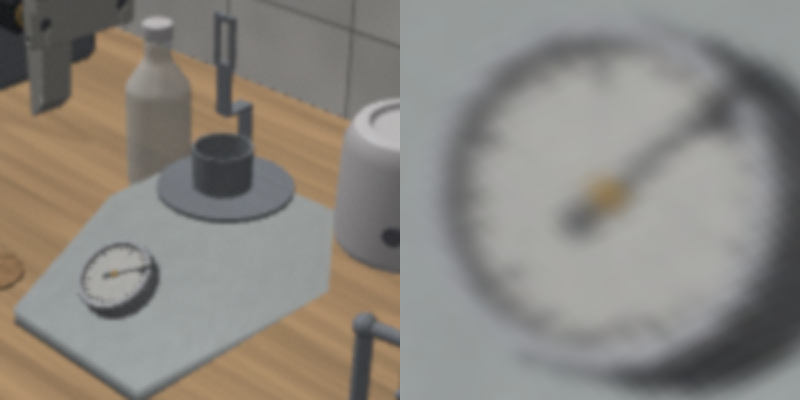

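The triangle stands at the tip of the pointer (0.92 against 0.895), and the scoop stands in the middle of the pan. I'll move the arm aside for an independent check from the top camera.

Call:
arm_command(deltas=[[0, 0, -0.03, 0], [0, 0, -0.045, 0], [0, 0, -0.045, 0], [0, 0, -0.045, 0], [0, 0, -0.045, 0]])

```text
time: 31.75
tool_pos: [406.2, -187.5, 267.3]
tcp_rot: [-1.571, -0.0, -0.087]
contact_force: [1.0, 0.5, 0.1]
grip_width: 74.0
```

Call:
arm_command(deltas=[[0, 0, -0.03, 0], [0, 0, 0, 0], [0, 0, 0, 0]])

```text
time: 32.05
tool_pos: [403.4, -215.5, 266.9]
tcp_rot: [-1.57, 0.001, -0.089]
contact_force: [-0.0, 0.3, 0.4]
grip_width: 73.7
```

Run:
```python
from h import *
for n in("top","side"):
    P=vision.capture(n);print(n)
    try: report(P)
    except Exception as e: print(e)
    for k in("egg_cup","scoop","turner"):
        for d in vision.find_in(P,k)[:2]: print(k,round(d["confidence"],2),w(P,d["xyz"]).round())
o=bot.get_obs();print(o["time"],o["tool_pos"],o["contact_force"].round(1))
```

```text
top
hub [192.4 194.9] ptr [0.885 0.89  0.88  0.895 0.875]
blob [310.5 110.5] 889 ang 0.951 r mm 26.1
ring dark [0.965 0.97  0.96 ]
egg_cup 0.8 [514. 304.  49.]
scoop 0.82 [ 272. -302.   17.]
scoop 0.78 [ 360. -311.    9.]
side
hub [207.5 194.9] ptr [0.89  0.895 0.885 0.9   0.88 ]
blob [319.2 111.4] 457 ang 0.929 r mm 25.1
ring dark [0.91  0.915 0.905]
egg_cup 0.93 [505. 293.  54.]
egg_cup 0.5 [510.  27.  61.]
scoop 0.87 [ 269. -308.   26.]
scoop 0.72 [644.   8. 126.]
turner 0.8 [ 452. -286.   76.]
turner 0.24 [ 715. -223.   73.]
32.45 [ 403.21575873 -214.06428293  267.71177573] [ 0.3 -0.2 -0.2]
```

Both cameras put the triangle 0.03–0.08 rad past the pointer. That is within 0.10 but thin, so I'll make a small backward stroke of about -0.05 rad.

Call:
arm_command(deltas=[[0, 0, 0.03, 0], [0, 0, 0.045, 0], [0, 0, 0.045, 0], [0, 0, 0.045, 0], [0, 0, 0.045, 0]])

```text
time: 32.95
tool_pos: [421.1, -3.5, 267.9]
tcp_rot: [-1.571, -0.001, -0.087]
contact_force: [1.6, 0.8, -1.2]
grip_width: 73.6
```

Call:
arm_command(deltas=[[0, 0, 0.03, 0], [0.05, 0, 0, 0], [0.04, 0.03, 0.02, 0], [0, 0.04, 0, 0], [0, 0, 0, -2.5]])

```text
time: 33.45
tool_pos: [510.0, 36.4, 194.4]
tcp_rot: [-1.57, 0.01, -0.041]
contact_force: [-0.2, 0.0, -0.4]
grip_width: 74.0
```

Call:
arm_command(deltas=[[0, 0, 0, 0], [0, 0, 0, 0]])

```text
time: 33.65
tool_pos: [512.7, 35.5, 200.4]
tcp_rot: [-1.571, -0.001, -0.044]
contact_force: [-0.1, 0.4, 0.1]
grip_width: 74.2
```

Call:
arm_command(deltas=[[0, 0.04, 0, 0], [0, 0.045, 0, 0], [0, 0.03, 0, 0], [0, 0.015, 0, 0], [0, 0, 0, 0]])

```text
time: 34.15
tool_pos: [511.6, 35.4, 68.8]
tcp_rot: [-1.571, 0.002, -0.044]
contact_force: [-0.2, 0.1, -0.3]
grip_width: 74.1
```

Call:
arm_command(deltas=[[0, 0, 0, 0], [0, 0, 0, 0], [0, 0, 0, 0], [0, 0, 0, 0], [0, 0, 0, -2.5]], claw=255)

```text
time: 34.65
tool_pos: [513.5, 35.6, 71.4]
tcp_rot: [-1.571, -0.004, 0.0]
contact_force: [0.1, 3.9, 6.1]
grip_width: 63.0
```

Call:
arm_command(deltas=[[0, 0, 0, -2.5], [0, 0, 0, 0], [0, 0, 0, 0]])

```text
time: 34.95
tool_pos: [514.1, 35.7, 70.9]
tcp_rot: [-1.571, -0.005, 0.043]
contact_force: [3.5, 6.0, 0.7]
grip_width: 63.0
```

Call:
arm_command(deltas=[[0, 0, 0, 0], [0, 0, 0, 0], [0, -0.02, 0, 0], [0, -0.03, 0, 0], [0, -0.04, 0, 0]], claw=50)

```text
time: 35.45
tool_pos: [511.0, 35.1, 159.6]
tcp_rot: [-1.571, 0.004, 0.044]
contact_force: [1.5, -0.8, 0.1]
grip_width: 73.8
```

Call:
arm_command(deltas=[[0, -0.04, 0, 0], [0, -0.04, 0, 0], [-0.04, -0.03, -0.02, 0], [-0.05, 0, 0, 0], [0, 0, -0.04, 0]])

```text
time: 35.95
tool_pos: [421.0, -24.2, 267.2]
tcp_rot: [-1.568, 0.005, 0.048]
contact_force: [1.1, -0.7, -0.1]
grip_width: 73.7
```

Call:
arm_command(deltas=[[0, 0, -0.045, 0], [0, 0, -0.045, 0], [0, 0, -0.045, 0], [0, 0, -0.045, 0], [0, 0, 0, 0]])

```text
time: 36.45
tool_pos: [435.2, -211.7, 267.3]
tcp_rot: [-1.573, 0.001, 0.039]
contact_force: [-0.8, 0.8, -0.2]
grip_width: 74.0
```

Run:
```python
from h import *
for n in("top","side"):
    P=vision.capture(n);print(n);im=report(P)
    cv2.imwrite(f"pics/f_{n}.png",im[:,:,::-1])
o=bot.get_obs();print(o["time"],o["tool_pos"],o["contact_force"].round(1),abs(o["dq"]).max())
```

```text
top
hub [192.4 194.8] ptr [0.88  0.885 0.875 0.89  0.87 ]
blob [304.4 101.2] 1025 ang 0.875 r mm 26.2
ring dark [0.89  0.885 0.895]
side
hub [207.4 194.8] ptr [0.89  0.885 0.895 0.9   0.88 ]
blob [320.6  97.4] 448 ang 0.861 r mm 26.9
ring dark [0.86  0.865 0.87 ]
36.55 [ 435.05357878 -207.46276738  267.26057977] [-0.3  0.2  0.1] 0.0439294875788717
```

Both views now agree: triangle 0.86–0.90 rad, pointer 0.885. I'll let the arm settle and hand in.

Call:
arm_command(deltas=[[0, 0, 0, 0], [0, 0, 0, 0], [0, 0, 0, 0]])

```text
time: 36.85
tool_pos: [435.8, -205.7, 267.8]
tcp_rot: [-1.571, -0.0, 0.046]
contact_force: [0.1, -0.7, 0.0]
grip_width: 73.6
```

```bash
python3 -c "
from plant import job
print(job.close_job())"
```

```text
the job is handed in; nothing more can be done
None
```

The job is handed in at about 37 s. The egg cup stands on the large brown coaster, the steel scoop stands on its own on the pan, and the bezel's zero is set to the pointer. No verdict was reported.

- **Bezel against pointer:** in the last pictures the pointer reads 0.88–0.89 rad and the triangle 0.86–0.90 rad, in both the top and side views. That is inside the 0.10 rad limit.
- **How the bezel was turned:** the moves allow no tilt, so I turned it with the tool pointing straight down rather than square to the face. It took several short strokes, then one small stroke back, because the views had put the triangle 0.03–0.08 rad too far.
- **Egg cup and scoop:** the cup was last found about 5–10 mm from the coaster's centre. The last picture I viewed showed the scoop upright in the middle of the pan. I did not look at either again after the final small bezel stroke.
- **Check that disagreed:** in the later network looks, the top camera reported only the orange and red cups as scoops. The side camera gave the pan scoop with lower confidence and about 27 mm off to the side. I relied on the picture and on the steady pointer reading instead.
- **Clearances:** the turner was still on its hook when last checked. I saw no unexpected contact force.

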